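# Try the spice box lid, free the catch, hold it open

### The arm

A 6-joint arm with a two-finger parallel gripper is mounted at the origin on a cart in front of the work surface, level with it; the furniture and walls round the work are solid. World frame = base frame: x ahead of the robot, y to its left, z up, the work surface at z = 0. Lengths are in m, angles in rad, forces in N, time in s.
With the tool pointing down it reaches from about 0.25 to 0.725 m from the base axis. Payload 4 kg.
Tool frame: the origin (TCP) lies midway between the tips of the shut fingers; the grasp point (between the pads) lies 19 mm behind it; z points along the fingers, y is the line along which they close (so a half turn about z gives the same grasp; the last joint's range is limited). The gripper opens to 85 mm and grips with 20 to 120 N. Pads are 22 mm wide; open, the fingers measure 114 mm over their backs; the gripper's body (76 mm by 85 mm) begins 54 mm behind the grasp point. The pads swing forward as they close: fully open they stand 13 mm farther back than shut.
Start: joints at [-1.255, 0.241, 0.005, 1.335, 0, 1.571], TCP at [0.155, -0.475, 0.231] pointing down, gripper open.
Joint ranges: [-2.72, 2.72], [-1.05, 1.87], [-1.09, 1.28], [-1.99, 2.15], [-1.42, 1.44], [-3.14, 3.14]. Speed limits (rad/s): [2.79, 2.79, 3.14, 3.14, 3.14, 3.14].

### API

Orientations are given as a unit quaternion [x, y, z, w].
In Python, from workcell import bot gives the robot as it stands.
- The arm moves only by the tool move_arm, never from a script. Its argument "motion" is a list of rows, each an object of numbers: "x", "y", "z": the shift along the tool's x, y, z in cm; "yaw": the turn about the tool's z in degrees. A call has 1 to 20 rows; each row is the pose to reach, as a shift and turn from the pose commanded when the call began, along the tool's axes at that moment; what a row does not reach only later rows make up. A row lasts 1/8 s, in which the tool goes at most 62.5 mm and 10.7 degrees, less where a joint would pass 70% of its speed; a pose out of reach is approached as far as the arm can. A call with a gripper value outside its range is refused whole. "gripper" is the opening, from -1 (shut) to 1 (fully open), set as the call begins (left out, the last holds). The fingers move at their own pace and stop on an object; the grip force is fixed at half the most. Time passes only in rows, so rows that repeat a pose let the fingers close. It gives the time, the measured TCP pose, the force, the opening and the grip force at its end, in the units of the state.
- bot.get_obs(): the state, without advancing time (a new reading comes with each control period).
- bot.camera(name): name is "scene" or "top"; returns the picture (480x640x3 uint8, blue, green, red); there is no depth.
- bot.camera_model(name): a dict with "K" (3x3 intrinsics, pixels), "world_from_camera" (4x4, takes a point from camera to world coordinates). Camera axes: x right, y down, z forward; pixel columns grow to the right and rows downward; lengths in m; the calibration is good to about 2 mm. A picture is of the moment at which its call begins. camera_model takes no time and is no camera call.
- bot.job_done(): hands the job in; it is judged then, once.
Trained networks look in the newest picture that a camera, given by its name, has taken for a name from the list of things; names that differ only in an ending like _2 or _b are one class to them, and where a whole thing is asked for, a point or a joint stands for the part that bears it (a point fixed in the world has none). Each returns a list of dicts, best first, with "score" (0 to 1); they miss things now and then, are a little off and sometimes report something else, mostly with a low value. They report only what shows in the picture. A call takes as long as a camera call. They do not tell look-alikes from the thing itself.
- bot.cut_out(camera, name): "mask" (480x640 bool, what is visible of it) and "centre" ([row, column] in pixels, amid what is visible of it).
The state is a dict: "clock": time; "joint_pos": joint angles; "joint_vel": joint speeds; "tau": joint torques, N m; "eef_pos": TCP position; "tool_rot": TCP orientation; "ft_force": force on the tool from outside, world axes, zero at the start; "ft_torque": the same for the moment, N m; "grip_width": finger opening in m; "grasp_force": force on a finger pad.
Only numpy, scipy, OpenCV 4.12 (cv2) and the standard library are available. Lean on these libraries where they do the work, as an engineer would, in place of code of your own. Each camera call takes 0.05 s, during which the arm holds its last target. There are 200 camera calls.

### The job

Take the spice jar off the lid of the white spice box and stand it upright on the worktop beside the box. Then lift the lid by its handle as it is, with the catch not yet touched, to feel whether it is caught; if it is, let it down and slide the black catch knob all the way to the right (away from the handle) to free it. Lift the lid open to about 45 degrees and finish still holding it there, leaving the mug and the honey jar where they are.

Things in the scene. Friction and masses are not known exactly. Their poses are not given: they have to be found in the camera images.
- spice_box: White box, 170 deep (its x) x 300 wide (its y) x 125 mm high without lid, fixed to the worktop. Origin: centre of its underside. Its -x side is the front (towards the robot), +x the back with the hinge, +y its left as the robot sees it, z up.
- lid_hinge (a point): Point on the hinge line of the lid, middle of the rear top edge of the box: 85 mm behind the box origin, 125 mm up. The hinge line runs along the box's y. The wooden lid is 14 mm thick, its top 139 mm above the worktop when shut, mass about 0.35 kg; it falls shut when let go.
- lid_handle (a point): Middle of the lid's steel handle: a round bar 12 mm thick, 90 mm long, along the box's y, its axis 36 mm above the lid's top and 45 mm ahead of the lid's middle (130 mm ahead of the hinge line), standing on a post at each end. Open space under it. Turns with the lid.
- lid (a joint): Lid angle in rad: 0 shut, grows as the front edge rises; 0.785 is 45 degrees, stop at 1.7. When the catch is caught the lid still lifts about 0.04 rad (5 mm at the handle) and then stops dead; a free lid lifts with about 2 N at the handle.
- catch_knob (a point): Middle of the black upright catch knob on the lid, right of the handle: 22 mm (box x) x 10 mm (box y), standing 30 mm above the lid; this point is 18 mm above the lid's top. It slides along the box's y with about 2 N of friction and stays where it is left.
- catch (a joint): Travel of the catch in m: grows as the knob slides to the right (-y of the box, away from the handle), stop at 0.024. It starts anywhere from 0 to 0.008. The hidden part it hooks under differs from start to start, so the travel does not tell whether the lid is caught; only trying does. At the right stop (above 0.022) it is always free.
- jar_mid (a point): Middle (52 mm up) of the spice jar with a pale cap, a cylinder 40 mm across, 105 mm tall, about 0.11 kg, standing upright on the left half of the lid; its z axis is up. Free worktop to stand it on: right of the box, short of the gas hob and the mug; nothing stands near x 0.47, y -0.11. A wall cabinet hangs over the worktop beyond x 0.65, from about 0.45 m up.
- spice_jar: The same spice jar, origin at the centre of its underside.
- mug_mid (a point): Bystander: green mug, 81x89x72 mm, point 36 mm up, right of the box.
- honey_mid (a point): Bystander: glass jar with red lid, 58x62x86 mm, point 43 mm up, behind and right of the box.
Not all that is in view belongs to the job. There is more than one size of the spice_jar; the job needs the middle-sized.

How it is judged:
On the way, in this order (a step that is already met when the one before it is completed fails the run):
1. the spice jar stands upright on the worktop beside the box, let go (height (world z) of jar_mid between 0.04 and 0.065 m and angle between jar_mid's own z axis and vertical below 0.15 rad and horizontal distance between jar_mid and spice_box above 0.1 m and contact force between spice_jar and the fingers below 0.1 N and contact force between spice_jar and spice_box below 0.1 N), for 0.2 s.
2. the lid is tugged: lifted a little by the fingers while the catch has not been slid (travel under 0.012) (value of joint lid above 0.015 rad and value of joint catch below 0.012 m and contact force between the fingers and spice_box above 0.5 N), for 0.1 s.
3. the lid is lifted to over 0.5 rad (value of joint lid above 0.5 rad), for 0.2 s.
At the end, for the whole second after the job is handed in: The fingers hold the lid still at about 45 degrees, 0.5 to 1.1 rad open; the spice jar stands upright at rest on the worktop, at least 100 mm from the box's middle, touching neither box nor fingers (all of step 1 and value of joint lid between 0.5 and 1.1 rad and velocity of joint lid between -0.1 and 0.1 rad/s and contact force between the fingers and spice_box above 0.5 N and linear speed of spice_jar below 0.02 m/s); the arm keeps its last pose, push and grip.
It fails at once if the mug is pushed more than 30 mm (distance of mug_mid from where it was at the start of the episode above 0.03 m).
It fails at once if the honey jar is pushed more than 30 mm (distance of honey_mid from where it was at the start of the episode above 0.03 m).
It also fails if it takes over 72 s, if anything falls off the work surface, if the arm or the gripper's body presses on something with over 40 N, if the wrist force passes 120 N, or if a joint passes its speed limit or range.

## Working session

There is one attempt and no reset: what is moved stays moved. The work goes in short steps, Python scripts to look and compute and a tool call to move; the robot and the scene stay as the last step left them, time stands still between calls to the robot, and variables do not carry over. Pictures are saved under pics/ and viewed, at most 10 in all, crops included, and the job is handed in when it is done.

Besides the shell and the picture viewer there is one more tool, called after "Call:" as name(argument=value, ...), one argument or row to a line, values as JSON. move_arm: Moves the arm, as the interface text tells. Its arguments: {"type":"object","properties":{"motion":{"type":"array"},"gripper":{"type":"number"}},"required":["motion"]}

```bash
mkdir -p pics
cat > h.py <<'E'
from workcell import bot
import numpy as np, cv2
def ray(cam,rc):
    m=bot.camera_model(cam);T=np.array(m["world_from_camera"]);K=np.array(m["K"])
    d=T[:3,:3]@np.linalg.solve(K,[rc[1],rc[0],1.]);return T[:3,3],d
def onz(cam,rc,z):
    o,d=ray(cam,rc);return o+d*(z-o[2])/d[2]
def tri(a,b):
    (o1,d1),(o2,d2)=ray("scene",a),ray("top",b)
    A=np.stack([d1,-d2],1);s=np.linalg.lstsq(A,o2-o1,rcond=None)[0]
    p,q=o1+s[0]*d1,o2+s[1]*d2;return (p+q)/2,np.linalg.norm(p-q)
E
python3 - <<'E'
from h import *
np.set_printoptions(precision=4,suppress=True)
for c in("scene","top"):
    im=bot.camera(c);cv2.imwrite(f"pics/{c}0.png",im)
    print(c,np.array(bot.camera_model(c)["world_from_camera"])[:3])
    for n in("spice_box","lid_handle","catch_knob","spice_jar","mug_mid","honey_mid"):
        for r in bot.cut_out(c,n):
            ys,xs=np.nonzero(r["mask"]);print(n,round(r["score"],2),np.round(r["centre"]),ys.min(),ys.max(),xs.min(),xs.max())
o=bot.get_obs();print(o)
E
```

```text
scene [[-0.7074 -0.5566  0.4356  0.1764]
 [-0.7067  0.5451 -0.4511  0.5767]
 [ 0.0137 -0.6269 -0.779   0.8364]]
spice_box 0.73 [290. 341.] 201 374 277 390
lid_handle 0.9 [268. 341.] 200 345 276 390
catch_knob 0.56 [222. 367.] 214 227 363 374
spice_jar 0.97 [287. 324.] 265 316 312 337
spice_jar 0.86 [377. 270.] 359 392 259 279
spice_jar 0.56 [353. 231.] 319 380 211 251
mug_mid 0.62 [190. 394.] 173 212 375 407
honey_mid 0.6 [196. 306.] 187 219 298 322
top [[ 0.0198 -0.9813  0.1913  0.3966]
 [-0.9995 -0.0239 -0.0192  0.1575]
 [ 0.0234 -0.1908 -0.9814  1.0286]]
spice_box 0.61 [280. 301.] 195 370 202 398
lid_handle 0.17 [276. 303.] 194 371 201 399
catch_knob 0.6 [266. 364.] 260 275 356 371
spice_jar 0.69 [304. 184.] 295 313 174 198
spice_jar 0.6 [264. 171.] 245 283 148 193
mug_mid 0.98 [237. 456.] 215 256 423 478
honey_mid 0.96 [187. 367.] 166 204 351 383
{'clock': 0.7, 'joint_pos': array([-1.255 ,  0.2406,  0.005 ,  1.3352, -0.    ,  1.5708]), 'joint_vel': array([ 0.0003, -0.0013,  0.0015, -0.0014, -0.0003, -0.0007]), 'tau': array([  0.0005, -37.2077,  25.2643,   0.0009,   0.0001,   0.    ]), 'eef_pos': array([ 0.1553, -0.4753,  0.2313]), 'tool_rot': array([0.9876, 0.1572, 0.    , 0.    ]), 'ft_force': array([-0.2778, -0.2509, -0.2518]), 'ft_torque': array([0.0289, 0.0274, 0.0259]), 'grasp_force': 0.0, 'grip_width': 0.08535782042212398}
```

View pics/scene0.png

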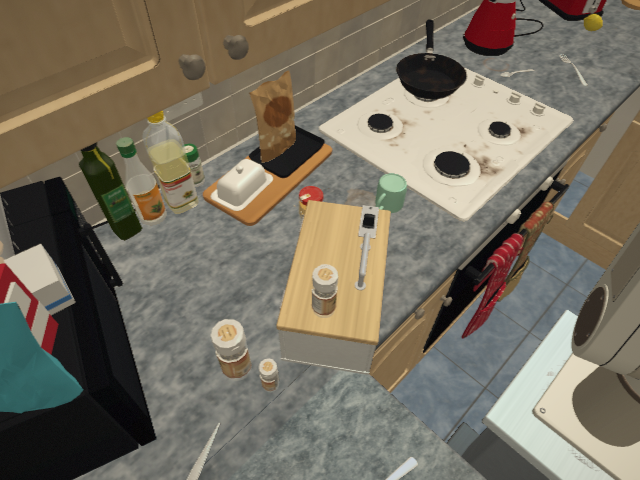

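View pics/top0.png

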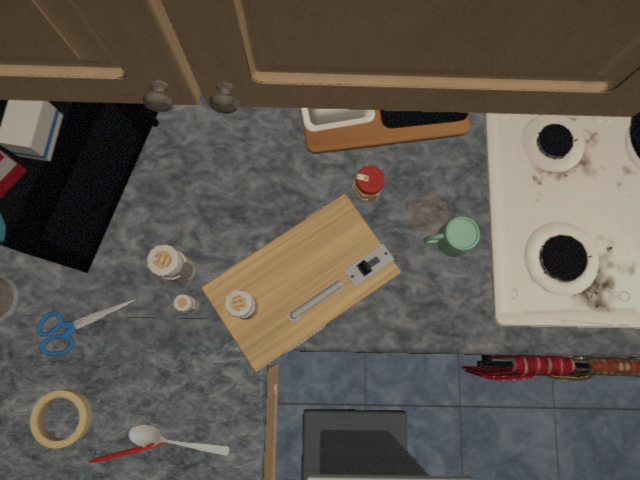

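The jar on the lid is at scene (col 324, row 288) and top (col 240, row 304). The two look-alikes stand left of the box. In the top view the lid corners are at about (203,287), (348,195), (399,271) and (256,370), the handle runs (292,318) to (341,284), and the knob is at (365,266).

Run:
```python
from h import *
np.set_printoptions(precision=4,suppress=True)
P=[onz("top",p,.139) for p in[(287,203),(195,348),(271,399),(370,256)]]
for p in P:print(p)
c=sum(P)/4;print("centre",c)
u=(P[0]-P[1])+(P[3]-P[2]);print("box y-dir yaw deg",np.degrees(np.arctan2(-u[0],u[1])), np.linalg.norm(P[0]-P[1]),np.linalg.norm(P[0]-P[3]))
h=[onz("top",p,.175) for p in[(318,292),(284,341)]];print("handle",h,sum(h)/2)
d=h[0]-h[1];print("hyaw",np.degrees(np.arctan2(-d[0],d[1])),np.linalg.norm(d))
print("knob",onz("top",(266,365),.165),tri((218,368),(266,365)))
print("jar top",onz("top",(302,239),.244),"mid scene", onz("scene",(290,324),.191), tri((273,325),(302,239)))
print("mug",onz("top",(237,456),.05),"honey",onz("top",(180,370),.086))
print("hob edge",onz("top",(250,490),0),onz("top",(320,497),0))
```

```text
[0.4869 0.3448 0.139 ]
[0.6578 0.0968 0.139 ]
[0.5225 0.0062 0.139 ]
[0.3499 0.2477 0.139 ]
centre [0.5043 0.1739 0.139 ]
box y-dir yaw deg 35.04960207875675 0.3011775024815147 0.16793265919141853
handle [array([0.4357, 0.1889, 0.175 ]), array([0.4933, 0.1093, 0.175 ])] [0.4645 0.1491 0.175 ]
hyaw 35.91931744017548 0.0983314167187008
knob [0.526  0.0684 0.165 ] (array([0.5277, 0.0683, 0.1591]), np.float64(0.0019268627431844726))
jar top [0.4548 0.2672 0.244 ] mid scene [0.4576 0.2666 0.191 ] (array([0.4554, 0.2676, 0.2431]), np.float64(0.001255935732213048))
mug [ 0.6045 -0.1211  0.05  ] honey [0.7042 0.0514 0.086 ]
hob edge [ 0.5897 -0.2044  0.    ] [ 0.4482 -0.2125  0.    ]
```

Call:
move_arm(
  motion=[
    {"z": -6},
    {"z": -10},
    {"x": 10, "y": -12, "z": -10, "yaw": -20},
    {"x": 25.8, "y": -30.6, "z": -10, "yaw": -55},
    {"x": 25.8, "y": -30.6, "z": -10, "yaw": -55},
    {"x": 25.8, "y": -30.6, "z": -10, "yaw": -55},
    {"x": 25.8, "y": -30.6, "z": -10, "yaw": -55},
    {"x": 51.6, "y": -61.3, "z": -10, "yaw": -107},
    {"x": 51.6, "y": -61.3, "z": -10, "yaw": -107},
    {"x": 51.6, "y": -61.3, "z": -10, "yaw": -107},
    {"x": 51.6, "y": -61.3, "z": -10, "yaw": -107},
    {"x": 51.6, "y": -61.3, "z": -10, "yaw": -107},
    {"x": 51.6, "y": -61.3, "z": -10, "yaw": -107},
    {"x": 51.6, "y": -61.3, "z": -10, "yaw": -107},
    {"x": 51.6, "y": -61.3, "z": -10, "yaw": -107},
    {"x": 51.6, "y": -61.3, "z": -10, "yaw": -107},
    {"x": 51.6, "y": -61.3, "z": -10, "yaw": -107},
    {"x": 51.6, "y": -61.3, "z": -10, "yaw": -107},
  ],
  gripper=1,
)

```text
invalid input at $.motion[0]: expected keys x, y, z, yaw
```

All four keys are needed in every row.

Call:
move_arm(
  motion=[
    {"x": 0, "y": 0, "z": -6, "yaw": 0},
    {"x": 0, "y": 0, "z": -10, "yaw": 0},
    {"x": 10, "y": -12, "z": -10, "yaw": -20},
    {"x": 25.8, "y": -30.6, "z": -10, "yaw": -55},
    {"x": 25.8, "y": -30.6, "z": -10, "yaw": -55},
    {"x": 25.8, "y": -30.6, "z": -10, "yaw": -55},
    {"x": 25.8, "y": -30.6, "z": -10, "yaw": -55},
    {"x": 51.6, "y": -61.3, "z": -10, "yaw": -107},
    {"x": 51.6, "y": -61.3, "z": -10, "yaw": -107},
    {"x": 51.6, "y": -61.3, "z": -10, "yaw": -107},
    {"x": 51.6, "y": -61.3, "z": -10, "yaw": -107},
    {"x": 51.6, "y": -61.3, "z": -10, "yaw": -107},
    {"x": 51.6, "y": -61.3, "z": -10, "yaw": -107},
    {"x": 51.6, "y": -61.3, "z": -10, "yaw": -107},
    {"x": 51.6, "y": -61.3, "z": -10, "yaw": -107},
    {"x": 51.6, "y": -61.3, "z": -10, "yaw": -107},
    {"x": 51.6, "y": -61.3, "z": -10, "yaw": -107},
    {"x": 51.6, "y": -61.3, "z": -10, "yaw": -107},
  ],
  gripper=1,
)

```text
clock: 2.95
eef_pos: [0.4551, 0.2666, 0.3319]
tool_rot: [0.462, 0.887, 0.0, 0.0]
ft_force: [-0.3, 0.1, -0.4]
grip_width: 0.0853
grasp_force: 0.0
```

Call:
move_arm(
  motion=[
    {"x": 0, "y": 0, "z": 5, "yaw": 0},
    {"x": 0, "y": 0, "z": 9, "yaw": 0},
    {"x": 0, "y": 0, "z": 12, "yaw": 0},
    {"x": 0, "y": 0, "z": 13.8, "yaw": 0},
    {"x": 0, "y": 0, "z": 13.8, "yaw": 0},
  ],
)

```text
clock: 3.58
eef_pos: [0.4544, 0.266, 0.1927]
tool_rot: [0.462, 0.887, -0.001, -0.001]
ft_force: [-0.1, 0.2, 0.4]
grip_width: 0.0852
grasp_force: 0.0
```

Call:
move_arm(
  motion=[
    {"x": 0, "y": 0, "z": 0, "yaw": 0},
    {"x": 0, "y": 0, "z": 0, "yaw": 0},
    {"x": 0, "y": 0, "z": 0, "yaw": 0},
    {"x": 0, "y": 0, "z": 0, "yaw": 0},
    {"x": 0, "y": 0, "z": 0, "yaw": 0},
    {"x": 0, "y": 0, "z": 0, "yaw": 0},
    {"x": 0, "y": 0, "z": 0, "yaw": 0},
    {"x": 0, "y": 0, "z": 0, "yaw": 0},
  ],
  gripper=-1,
)

```text
clock: 4.58
eef_pos: [0.4558, 0.2678, 0.1946]
tool_rot: [0.461, 0.887, 0.001, 0.001]
ft_force: [-0.7, -2.0, 5.5]
grip_width: 0.0388
grasp_force: 59.7
```

Call:
move_arm(
  motion=[
    {"x": 0, "y": 0, "z": -4, "yaw": 0},
    {"x": 0, "y": 0, "z": -8, "yaw": 0},
    {"x": -3, "y": -2, "z": -10, "yaw": 0},
    {"x": -7, "y": -4.5, "z": -10, "yaw": 0},
    {"x": -11, "y": -7, "z": -10, "yaw": 0},
    {"x": -15, "y": -9.6, "z": -10, "yaw": 0},
    {"x": -19, "y": -12.2, "z": -10, "yaw": 0},
    {"x": -23, "y": -14.8, "z": -10, "yaw": 0},
    {"x": -27, "y": -17.4, "z": -10, "yaw": 0},
    {"x": -30, "y": -19.3, "z": -10, "yaw": 0},
    {"x": -31.7, "y": -20.4, "z": -10, "yaw": 0},
    {"x": -31.7, "y": -20.4, "z": -7, "yaw": 0},
    {"x": -31.7, "y": -20.4, "z": -3, "yaw": 0},
    {"x": -31.7, "y": -20.4, "z": 1, "yaw": 0},
    {"x": -31.7, "y": -20.4, "z": 5, "yaw": 0},
    {"x": -31.7, "y": -20.4, "z": 9, "yaw": 0},
    {"x": -31.7, "y": -20.4, "z": 12, "yaw": 0},
    {"x": -31.7, "y": -20.4, "z": 13.3, "yaw": 0},
    {"x": -31.7, "y": -20.4, "z": 13.3, "yaw": 0},
  ],
)

```text
clock: 6.95
eef_pos: [0.4703, -0.1088, 0.0598]
tool_rot: [0.461, 0.887, -0.0, -0.001]
ft_force: [0.0, -0.7, -1.0]
grip_width: 0.0397
grasp_force: 60.7
```

Call:
move_arm(
  motion=[
    {"x": 0, "y": 0, "z": 0.2, "yaw": 0},
    {"x": 0, "y": 0, "z": 0.4, "yaw": 0},
    {"x": 0, "y": 0, "z": 0.4, "yaw": 0},
    {"x": 0, "y": 0, "z": 0.4, "yaw": 0},
  ],
)

```text
clock: 7.45
eef_pos: [0.4709, -0.109, 0.0567]
tool_rot: [0.461, 0.887, 0.0, 0.0]
ft_force: [-0.6, 0.1, -1.4]
grip_width: 0.039
grasp_force: 60.7
```

Call:
move_arm(
  motion=[
    {"x": 0, "y": 0, "z": 0.1, "yaw": 0},
    {"x": 0, "y": 0, "z": 0.2, "yaw": 0},
    {"x": 0, "y": 0, "z": 0.2, "yaw": 0},
  ],
)

```text
clock: 7.82
eef_pos: [0.471, -0.1092, 0.0556]
tool_rot: [0.461, 0.887, 0.0, 0.001]
ft_force: [-3.0, -0.3, 8.2]
grip_width: 0.0389
grasp_force: 61.5
```

Contact with the worktop; release and go straight up.

Call:
move_arm(
  motion=[
    {"x": 0, "y": 0, "z": 0, "yaw": 0},
    {"x": 0, "y": 0, "z": 0, "yaw": 0},
    {"x": 0, "y": 0, "z": 0, "yaw": 0},
    {"x": 0, "y": 0, "z": 0, "yaw": 0},
    {"x": 0, "y": 0, "z": 0, "yaw": 0},
    {"x": 0, "y": 0, "z": 0, "yaw": 0},
    {"x": 0, "y": 0, "z": -3, "yaw": 0},
    {"x": 0, "y": 0, "z": -8, "yaw": 0},
    {"x": 0, "y": 0, "z": -13, "yaw": 0},
    {"x": 0, "y": 0, "z": -18, "yaw": 0},
    {"x": 0, "y": 0, "z": -19, "yaw": 0},
    {"x": 0, "y": 0, "z": -19, "yaw": 0},
    {"x": 0, "y": 0, "z": -19, "yaw": 0},
  ],
  gripper=1,
)

```text
clock: 9.45
eef_pos: [0.4697, -0.1087, 0.2425]
tool_rot: [0.461, 0.887, -0.0, -0.002]
ft_force: [1.3, -0.8, -0.7]
grip_width: 0.0854
grasp_force: 0.0
```

Run:
```python
from h import *
np.set_printoptions(precision=4,suppress=True)
a=bot.camera("scene");b=bot.camera("top")
cv2.imwrite("pics/s1.png",np.hstack([cv2.resize(a[100:400,200:500],(400,400)),cv2.resize(b[120:420,200:500],(400,400))]))
for c in("scene","top"):
    for n in("lid_handle","catch_knob","spice_jar"):
        for r in bot.cut_out(c,n):print(c,n,round(r["score"],2),np.round(r["centre"],1))
print(bot.get_obs()["eef_pos"])
```

```text
scene lid_handle 0.63 [287.3 336.3]
scene lid_handle 0.61 [272.5 333.2]
scene catch_knob 0.73 [196.3 307. ]
scene catch_knob 0.52 [222.7 369.7]
scene spice_jar 0.9 [221.2 434.6]
scene spice_jar 0.9 [351.9 230.2]
scene spice_jar 0.68 [375.2 270.1]
top lid_handle 0.61 [283.5 296.9]
top catch_knob 0.66 [266.6 365.3]
top spice_jar 0.89 [299.6 184.4]
top spice_jar 0.84 [261.6 168.9]
top spice_jar 0.69 [306.1 453.1]
[ 0.4706 -0.109   0.2439]
```

View pics/s1.png

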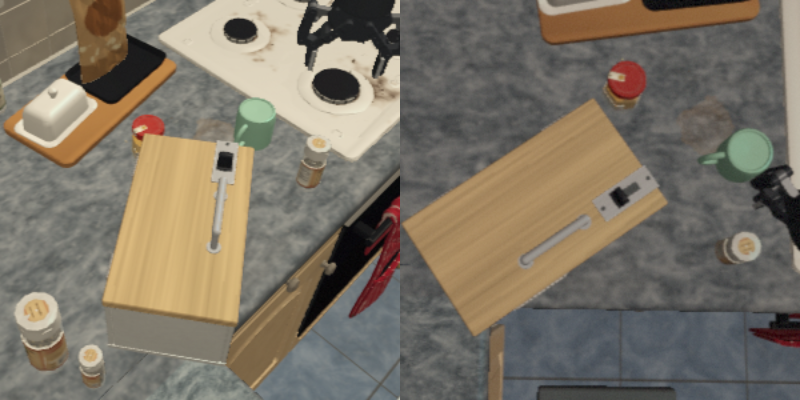

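The jar stands upright right of the box, at scene (435,221). The handle and knob haven't moved.

Call:
move_arm(
  motion=[
    {"x": 0, "y": 0, "z": -3, "yaw": 0},
    {"x": 4, "y": 2.7, "z": -3, "yaw": 0},
    {"x": 8, "y": 5.4, "z": -3, "yaw": 0},
    {"x": 12, "y": 8.1, "z": -3, "yaw": 0},
    {"x": 16, "y": 10.8, "z": -3, "yaw": 0},
    {"x": 20, "y": 13.5, "z": -3, "yaw": 0},
    {"x": 21.3, "y": 14.4, "z": -3, "yaw": 0},
    {"x": 21.3, "y": 14.4, "z": 0, "yaw": 0},
    {"x": 21.3, "y": 14.4, "z": 4, "yaw": 0},
    {"x": 21.3, "y": 14.4, "z": 7, "yaw": 0},
    {"x": 21.3, "y": 14.4, "z": 8.4, "yaw": 0},
    {"x": 21.3, "y": 14.4, "z": 8.4, "yaw": 0},
    {"x": 21.3, "y": 14.4, "z": 8.4, "yaw": 0},
  ],
)

```text
clock: 11.48
eef_pos: [0.4671, 0.1482, 0.1616]
tool_rot: [0.461, 0.887, 0.001, 0.001]
ft_force: [-0.4, 0.4, 0.3]
grip_width: 0.0854
grasp_force: 0.0
```

Call:
move_arm(
  motion=[
    {"x": 0, "y": 0, "z": 0, "yaw": 0},
    {"x": 0, "y": 0, "z": 0, "yaw": 0},
    {"x": 0, "y": 0, "z": 0, "yaw": 0},
    {"x": 0, "y": 0, "z": 0, "yaw": 0},
    {"x": 0, "y": 0, "z": 0, "yaw": 0},
    {"x": 0, "y": 0, "z": 0, "yaw": 0},
    {"x": 0, "y": 0, "z": 0, "yaw": 0},
    {"x": 0, "y": 0, "z": 0, "yaw": 0},
  ],
  gripper=-1,
)

```text
clock: 12.48
eef_pos: [0.4683, 0.1496, 0.1608]
tool_rot: [0.461, 0.888, 0.002, 0.001]
ft_force: [4.4, 4.2, -2.6]
grip_width: 0.0099
grasp_force: 58.4
```

Call:
move_arm(
  motion=[
    {"x": 0, "y": 0, "z": -0.2, "yaw": 0},
    {"x": 0, "y": 0, "z": -0.4, "yaw": 0},
    {"x": 0, "y": 0, "z": -0.5, "yaw": 0},
    {"x": 0, "y": 0, "z": -0.5, "yaw": 0},
    {"x": 0, "y": 0, "z": -0.5, "yaw": 0},
  ],
)

```text
clock: 13.1
eef_pos: [0.4696, 0.1505, 0.1651]
tool_rot: [0.461, 0.888, 0.004, 0.002]
ft_force: [9.5, 7.4, -9.4]
grip_width: 0.0097
grasp_force: 58.3
```

Call:
move_arm(
  motion=[
    {"x": 0, "y": 0.1, "z": -0.2, "yaw": 0},
    {"x": 0, "y": 0.1, "z": -0.4, "yaw": 0},
    {"x": 0, "y": 0.1, "z": -0.4, "yaw": 0},
    {"x": 0, "y": 0.1, "z": -0.4, "yaw": 0},
  ],
)

```text
clock: 13.6
eef_pos: [0.4709, 0.1515, 0.1688]
tool_rot: [0.46, 0.888, 0.004, 0.002]
ft_force: [11.7, 8.2, -13.1]
grip_width: 0.0098
grasp_force: 58.3
```

Call:
move_arm(
  motion=[
    {"x": 0, "y": 0.4, "z": -0.2, "yaw": 0},
    {"x": 0, "y": 0.5, "z": -0.4, "yaw": 0},
    {"x": 0, "y": 0.5, "z": -0.4, "yaw": 0},
    {"x": 0, "y": 0.5, "z": -0.4, "yaw": 0},
  ],
)

```text
clock: 14.1
eef_pos: [0.4719, 0.1523, 0.1718]
tool_rot: [0.461, 0.888, 0.0, -0.0]
ft_force: [7.0, 3.3, -10.8]
grip_width: 0.0096
grasp_force: 58.7
```

Run:
```python
from h import *
a=bot.camera("scene")
cv2.imwrite("pics/s2.png",cv2.resize(a[180:400,230:450],(600,600),interpolation=cv2.INTER_CUBIC))
```

```text
(no output)
```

View pics/s2.png

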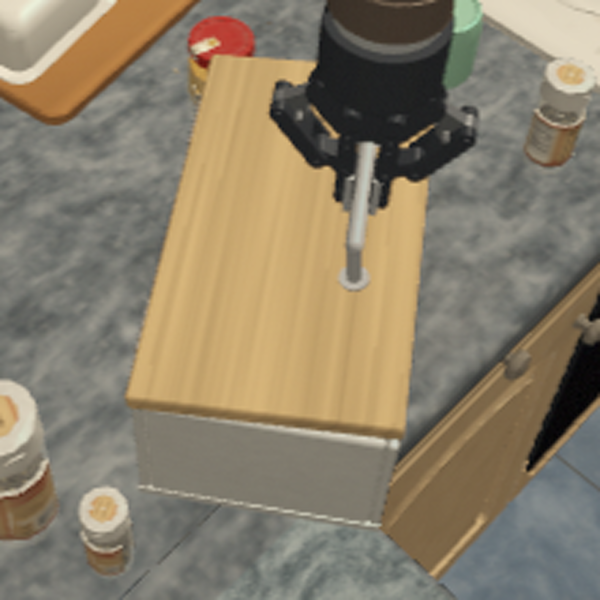

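Lifted 11 mm at the handle with the force staying near 10 N, with no dead stop. That suggests the lid is free. I'll lift further along the arc to check.

Call:
move_arm(
  motion=[
    {"x": 0, "y": 0.3, "z": -0.2, "yaw": 0},
    {"x": 0, "y": 0.5, "z": -0.5, "yaw": 0},
    {"x": 0, "y": 0.8, "z": -0.9, "yaw": 0},
    {"x": 0, "y": 0.8, "z": -0.9, "yaw": 0},
    {"x": 0, "y": 0.8, "z": -0.9, "yaw": 0},
  ],
)

```text
clock: 14.78
eef_pos: [0.4763, 0.1554, 0.182]
tool_rot: [0.461, 0.887, -0.001, -0.001]
ft_force: [-3.3, -3.8, -3.8]
grip_width: 0.01
grasp_force: 58.8
```

The lid is free: 21 mm up with the force falling. Continue along the arc to about 45 degrees.

Call:
move_arm(
  motion=[
    {"x": 0, "y": 0.3, "z": -0.5, "yaw": 0},
    {"x": 0, "y": 0.6, "z": -1.0, "yaw": 0},
    {"x": 0, "y": 1.0, "z": -1.5, "yaw": 0},
    {"x": 0, "y": 1.35, "z": -2.0, "yaw": 0},
    {"x": 0, "y": 1.8, "z": -2.4, "yaw": 0},
    {"x": 0, "y": 2.2, "z": -2.85, "yaw": 0},
    {"x": 0, "y": 2.6, "z": -3.25, "yaw": 0},
    {"x": 0, "y": 3.1, "z": -3.65, "yaw": 0},
    {"x": 0, "y": 3.1, "z": -3.65, "yaw": 0},
    {"x": 0, "y": 3.1, "z": -3.65, "yaw": 0},
  ],
)

```text
clock: 16.02
eef_pos: [0.5019, 0.1734, 0.2208]
tool_rot: [0.461, 0.887, -0.0, -0.0]
ft_force: [-7.9, -5.1, 5.3]
grip_width: 0.0094
grasp_force: 58.7
```

Call:
move_arm(
  motion=[
    {"x": 0, "y": 0.4, "z": -0.4, "yaw": 0},
    {"x": 0, "y": 0.8, "z": -0.75, "yaw": 0},
    {"x": 0, "y": 1.3, "z": -1.1, "yaw": 0},
    {"x": 0, "y": 1.8, "z": -1.4, "yaw": 0},
    {"x": 0, "y": 2.4, "z": -1.75, "yaw": 0},
    {"x": 0, "y": 2.4, "z": -1.75, "yaw": 0},
    {"x": 0, "y": 2.4, "z": -1.75, "yaw": 0},
    {"x": 0, "y": 2.4, "z": -1.75, "yaw": 0},
    {"x": 0, "y": 2.4, "z": -1.75, "yaw": 0},
  ],
)

```text
clock: 17.15
eef_pos: [0.5219, 0.1876, 0.2381]
tool_rot: [0.461, 0.887, 0.0, 0.0]
ft_force: [-5.6, -4.8, 3.6]
grip_width: 0.0096
grasp_force: 59.1
```

Run:
```python
from h import *
a=bot.camera("scene")
cv2.imwrite("pics/s3.png",cv2.resize(a[100:400,200:500],(600,600)))
o=bot.get_obs();print(o["joint_vel"],o["ft_force"],o["eef_pos"])
```

```text
[-0.00050631  0.00062808  0.00047884 -0.00051521  0.00225276  0.00093501] [-6.56554998 -4.28101516  3.60954468] [0.52186804 0.18758932 0.23810961]
```

View pics/s3.png

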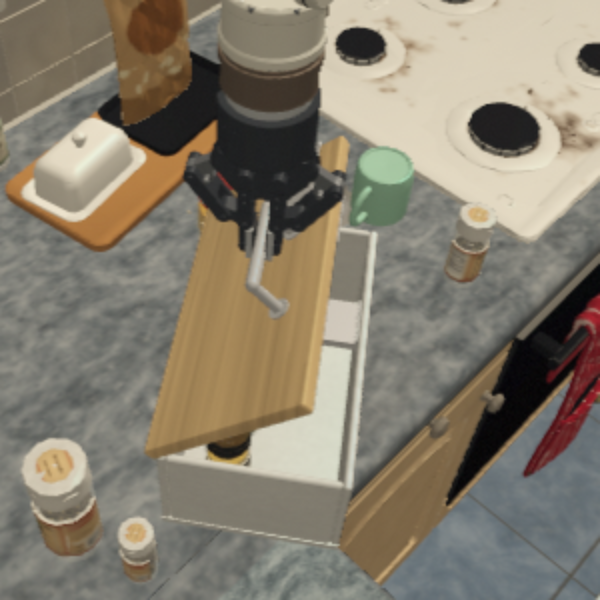

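The lid is open about 43 degrees and held by the handle. The spice jar stands at crop (470,240), and the mug is untouched. Everything is still, so I'm handing in.

```bash
python3 -c "
from workcell import bot
print(bot.job_done())"
```

```text
the job is handed in; nothing more can be done
None
```

The spice jar stands upright on the worktop right of the box; the tug showed the lid was free, so I left the catch alone, and the arm is holding the lid open at about 43 degrees with the mug and honey jar left where they were (job handed in, no verdict returned).

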